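Nip up the wedges of a head-laminating press

TASK

The mallet head blank in the wedge press has just been glued up: press its three upright oak wedges down with the fingertips, one at a time, each until its head is seated on the rubber pads under it. Take the middle wedge first so that the glue is driven outwards, then the one at the end-stop end so that nothing creeps, and last the one at the open end. Press gently, pull up or lift nothing, and leave the blank and the other things lying about where they are.

Things in the scene. Friction and masses are not known exactly. Their poses are not given: they have to be found in the camera images.
- press: Wooden wedge press, fixed, any yaw: board 320 (x) x 230 (y) x 18 mm. On it, all 78 mm tall over the cabinet top: back fence (y +81 to +105), dark caul (y -5 to +13), front fence (y -57 to -33), end stop at the +x end only. Three headed wedges stand between caul and front fence, with 4 mm rubber pads under their shoulders, at x = -80, 0, +80, y = -19. Bare apron y -115 to -57. Origin: centre of the board's underside, z up.
- stop_top (a point): Centre of the top of the end stop: a dark steel cross block with two bolt heads, 30 (along press x) x 88 (along press y) mm, level with the fences, 130 mm along press +x from the press's centre. The other end of the press has no stop and is the open end.
- wedge_mid_top (a point): Centre of the top of the head of the middle wedge. Pressing here, straight down, moves that wedge. It is an upright oak wedge: stem in the slot, on it a flat head 36 (along press x) x 44 (along press y) x 14 mm high, whose shoulders overhang the rubber pads. Neighbouring wedges stand 80 mm apart, centre to centre, along press x. Axes as the press.
- wedge_mid (a joint): The gap under the shoulders of the middle wedge, in m: 0 = seated on the rubber pads, its top then 96 mm above the cabinet top; 0.008 to 0.013 at the start; larger = pulled up and out. It slides vertically, takes about 5 N at first and 6 N near its seat, meets a springy stop there (6 N per mm of pad give), and stays where it is left.
- wedge_stop_top (a point): Centre of the top of the head of the wedge nearest the end stop. Pressing here, straight down, moves that wedge. It is an upright oak wedge: stem in the slot, on it a flat head 36 (along press x) x 44 (along press y) x 14 mm high, whose shoulders overhang the rubber pads. Neighbouring wedges stand 80 mm apart, centre to centre, along press x. Axes as the press.
- wedge_stop (a joint): The gap under the shoulders of the wedge nearest the end stop, in m: 0 = seated on the rubber pads, its top then 96 mm above the cabinet top; 0.008 to 0.013 at the start; larger = pulled up and out. It slides vertically, takes about 5 N at first and 6 N near its seat, meets a springy stop there (6 N per mm of pad give), and stays where it is left.
- wedge_open_top (a point): Centre of the top of the head of the wedge at the open end (the end without a stop). Pressing here, straight down, moves that wedge. It is an upright oak wedge: stem in the slot, on it a flat head 36 (along press x) x 44 (along press y) x 14 mm high, whose shoulders overhang the rubber pads. Neighbouring wedges stand 80 mm apart, centre to centre, along press x. Axes as the press.
- wedge_open (a joint): The gap under the shoulders of the wedge at the open end (the end without a stop), in m: 0 = seated on the rubber pads, its top then 96 mm above the cabinet top; 0.008 to 0.013 at the start; larger = pulled up and out. It slides vertically, takes about 5 N at first and 6 N near its seat, meets a springy stop there (6 N per mm of pad give), and stays where it is left.
- blank_centre (a point): Centre of the glued-up mallet head blank, 228 x 61 x 60 mm, three laminations, lying loose along press x between back fence and caul, its top level with the fences; 0.6 kg.
- horn_insert: Bystander, loose: turned horn mallet insert, a flat disc 46 across and 14 high, lying on the press's front apron; sizes in mm. Origin on its underside.
- green_wedge: Bystander, loose: spare green-painted oak wedge 95 x 24 x 26, lying on its side on the press's front apron; it is not one of the three in the row; sizes in mm. Origin on its underside.
- acrylic_face: Bystander, loose: tinted acrylic striking face, a plate 62 x 62 x 10, lying on the cabinet top; sizes in mm. Origin on its underside.
- reamer: Bystander, loose: dull steel taper reamer with a T bar, 165 long, lying along its x; sizes in mm. Origin on its underside.
- glue_bottle: Bystander, loose: white glue bottle 60 across, 150 high, standing; sizes in mm. Origin on its underside.
- glue_brush: Bystander, loose: glue brush lying along its x; sizes in mm. Origin on its underside.
- try_square: Bystander, loose: try square, stock 100 long, steel blade 150 long, lying flat; sizes in mm. Origin on its underside.

How it is judged:
By the outcome, as a careful person would: the job done as asked, in the order asked, and still so for the second after the job is handed in, with the robot touching nothing.
It also fails if it takes over 35 s, if anything falls off the work surface, if the arm or the gripper's body presses on something with over 40 N, if the wrist force passes 120 N, or if a joint passes its speed limit or range.

ROBOT

A 6-joint arm with a two-finger parallel gripper is mounted at the origin on the work surface. World frame = base frame: x ahead of the robot, y to its left, z up, the work surface at z = 0. Lengths are in m, angles in rad, forces in N, time in s.
With the tool pointing down it reaches from about 0.3 to 0.875 m from the base axis. Payload 6.4 kg.
Tool frame: the origin (TCP) lies on the centre line of the jaws, within the pads' length; the fingertips stand 25 mm ahead of it and the grasp point (between the pads) lies 6 mm ahead of it; z points along the fingers, y is the direction in which the jaws open and shut (so a half turn about z gives the same grasp; the last joint's range is limited). The gripper opens to 88 mm and grips with 3 to 60 N. Pads are 18 mm wide; open, the fingers measure 123 mm over their backs; the gripper's body (75 mm by 187 mm) begins 45 mm behind the grasp point.
Start: joints at [-1.464, 0.181, 1.607, -0, 1.354, -0.206], TCP at [0.177, -0.547, 0.264] pointing down, gripper open.
Joint ranges: [-2.99, 2.99], [-0.89, 2.07], [0.3, 2.58], [-1.14, 4.28], [0, 2.63], [-3.12, 3.12]. Speed limits (rad/s): [2.57, 2.57, 3.01, 3.14, 3.14, 3.14].

INTERFACE

Orientations are given as a unit quaternion [x, y, z, w].
In Python, from workcell import ctrl gives the robot as it stands. The module is installed in compiled form; this text tells all that it offers.
- The arm moves only by the tool drive_tool, never from a script. Its argument "plan" is one flat list of numbers, 6 for each row, row after row: the shift along the world's x, y, z in mm, then the turn, a rotation vector about the world's x, y, z in rad. In form: [x, y, z, rx, ry, rz, x, y, z, rx, ry, rz, ...]. A call has 1 to 12 rows; each row shifts and turns the commanded pose from where the row before left it; what a row does not reach is not made up. A row lasts 1/12 s, in which the tool goes at most 41.7 mm and 7.16 degrees, less where a joint would pass 70% of its speed; a pose out of reach is approached as far as the arm can. A call with a gripper value outside its range is refused whole. "gripper" is the opening, from 0 (shut) to 1 (fully open), set as the call begins (left out, the last holds). The fingers move at their own pace and stop on an object; "newtons" is the grip in N (left out, the last holds). Time passes only in rows, so rows that do not move let the fingers close. It gives the time, the measured TCP pose, the force and the opening at its end, in the units of the state.
- ctrl.read_state(): the state, without advancing time (a new reading comes with each control period).
- ctrl.grab_frame(name): name is "scene" or "top" or "wrist"; returns (picture, depth): 384x512x3 uint8, blue, green, red; 384x512 float32, m along the optical axis (not along the pixel's ray), 0 where there is no reading.
- ctrl.calibration(name): a dict with "camera_matrix" (3x3 intrinsics, pixels), "R" (3x3) and "t" (3): a world point X has camera coordinates R X + t. Camera axes: x right, y down, z forward; pixel columns grow to the right and rows downward; lengths in m; the calibration is good to about 2 mm. A picture is of the moment at which its call begins: read the wrist's pose just before it. calibration takes no time and is no camera call; for the wrist camera it gives the pose at the moment of the call.
- ctrl.sign_off(): hands the job in, once; it reports no verdict.
The state is a dict: "clock": time; "qpos": joint angles; "qvel": joint speeds; "joint_torque": joint torques, N m; "tool_pos": TCP position; "eef_rot": TCP orientation; "contact_force": force on the tool from outside, world axes, zero at the start; "ft_torque": the same for the moment, N m; "gripper_width": finger opening in m.
Only numpy, scipy, OpenCV 4.12 (cv2) and the standard library are available. Lean on these libraries where they do the work, as an engineer would, in place of code of your own. Each camera call takes 0.05 s, during which the arm holds its last target.

## Working session

There is one attempt and no reset: what is moved stays moved. The work goes in short steps, Python scripts to look and compute and a tool call to move; the robot and the scene stay as the last step left them, time stands still between calls to the robot, and variables do not carry over. Pictures are saved under pics/ and viewed, and the job is handed in when it is done.

Besides the shell and the picture viewer there is one more tool, called after "Request:" as a command line: name --argument value ..., lists and objects as JSON in quotes. drive_tool: Moves the arm, as the interface text tells. Its arguments: {"type":"object","properties":{"plan":{"type":"array","items":{"type":"number"}},"gripper":{"type":"number"},"newtons":{"type":"number"}},"required":["plan"]}

```bash
mkdir -p pics; python3 - <<'E'
from workcell import ctrl
import cv2,numpy as np
s=ctrl.read_state();print(s)
for n in("scene","top"):
    p,d=ctrl.grab_frame(n);cv2.imwrite(f"pics/{n}0.png",p);np.save(f"{n}_d.npy",d);cv2.imwrite(f"{n}_c.png",p)
    c=ctrl.calibration(n);print(n,c)
E
```

```text
{'clock': 0.0, 'qpos': array([-1.46431763e+00,  1.81559807e-01,  1.60796247e+00, -1.40193991e-05,
        1.35380057e+00, -2.06260522e-01]), 'qvel': array([-0.00070445,  0.0001614 , -0.00045471,  0.00077532, -0.00128729,
        0.00134074]), 'joint_torque': array([-5.20872036e-04, -4.33864260e+01, -3.41852188e+01,  7.03353574e-02,
        3.86524620e-02, -1.49889861e-04]), 'tool_pos': array([ 0.17689065, -0.54661327,  0.26282156]), 'eef_rot': array([ 9.87798558e-01,  1.55734583e-01,  3.63070469e-05, -8.64361086e-04]), 'contact_force': array([ 0.22669682, -0.54723757, -0.27953407]), 'ft_torque': array([0.01050573, 0.00254871, 0.03116103]), 'gripper_width': 0.0884339087907545}
scene {'camera_matrix': array([[447.85324349,   0.        , 257.83763335],
       [  0.        , 447.85324349, 184.76936489],
       [  0.        ,   0.        ,   1.        ]]), 'R': array([[-0.68854854,  0.72518869,  0.00150549],
       [ 0.55007084,  0.52362908, -0.65056487],
       [-0.47257061, -0.44711737, -0.7594492 ]]), 't': array([ 0.34286911, -0.24059554,  1.4483127 ])}
top {'camera_matrix': array([[429.61387528,   0.        , 258.13892637],
       [  0.        , 429.61387528, 191.48501754],
       [  0.        ,   0.        ,   1.        ]]), 'R': array([[-0.00697413, -0.99993037,  0.00951907],
       [-0.98866882,  0.00546749, -0.15001357],
       [ 0.14995108, -0.01045742, -0.98863811]]), 't': array([-0.00198011,  0.52758257,  1.12671321])}
```

View pics/scene0.png

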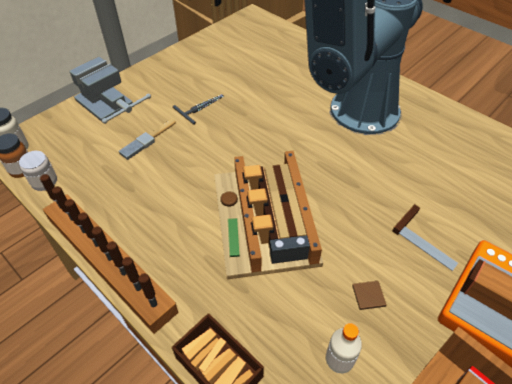

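View pics/top0.png

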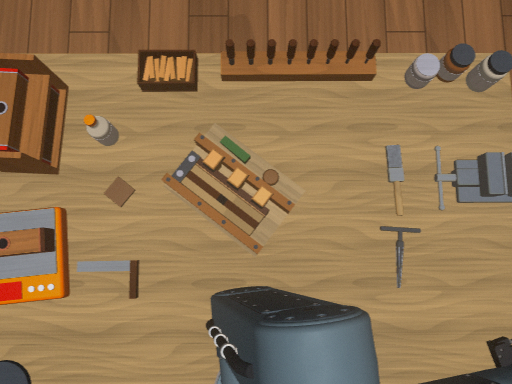

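The top view shows the end stop at about (187,165), and the wedge heads at (213,158) for the stop end, (237,177) for the middle and (262,196) for the open end. Next I measure them.

```bash
cat > h.py <<'E'
import cv2,numpy as np
from workcell import ctrl
def cast(c,uv,z):
    K,R,t=c["camera_matrix"],c["R"],c["t"]
    d=R.T@np.linalg.inv(K)@np.array([uv[0],uv[1],1.]);o=-R.T@t
    return o+d*(z-o[2])/d[2]
def cloud(c,d):
    K,R,t=c["camera_matrix"],c["R"],c["t"]
    v,u=np.mgrid[:d.shape[0],:d.shape[1]]
    P=np.stack([(u-K[0,2])/K[0,0]*d,(v-K[1,2])/K[1,1]*d,d],-1)
    return (P-t)@R
E
python3 - <<'E'
from h import *
for n,roi in(("top",(150,110,320,260)),("scene",(205,140,330,290))):
    c=ctrl.calibration(n);p=cv2.imread(f"{n}_c.png");d=np.load(f"{n}_d.npy")
    X=cloud(c,d);hsv=cv2.cvtColor(p,cv2.COLOR_BGR2HSV)
    x0,y0,x1,y1=roi
    big=cv2.resize(p[y0:y1,x0:x1],None,fx=4,fy=4,interpolation=cv2.INTER_NEAREST);cv2.imwrite(f"pics/{n}_z.png",big)
    m=((X[...,2]>.090)&(X[...,2]<.125)&(d>0)).astype(np.uint8);k=np.zeros_like(m);k[y0:y1,x0:x1]=1;m&=k
    N,l,st,ce=cv2.connectedComponentsWithStats(m)
    for i in range(1,N):
        if st[i,4]>30:
            q=X[l==i];print(n,st[i,4],ce[i].round(1),q.mean(0).round(4),np.median(q[:,2]).round(4),hsv[l==i].mean(0).round(), cast(c,ce[i],.106).round(4))
    m=((X[...,2]>.068)&(X[...,2]<.088)).astype(np.uint8)&k
    q=X[m>0];print("fence z",np.median(q[:,2]))
    m=(abs(X[...,2])<.01);q=X[m];print("table z",np.median(q[:,2]))
E
```

```text
top 247 [213.3 159.1] [0.6033 0.111  0.1044] 0.1047 [ 16. 148. 194.] [0.603  0.1108 0.106 ]
top 251 [237.5 177.3] [0.5547 0.0484 0.1054] 0.1059 [ 16. 145. 196.] [0.5546 0.0483 0.106 ]
top 247 [262.  195.9] [ 0.5062 -0.0145  0.1057] 0.1062 [ 17. 143. 199.] [ 0.5061 -0.0145  0.106 ]
fence z 0.07836792500666014
table z 0.0004406101564951093
scene 240 [251.8 171.8] [ 0.5105 -0.0093  0.1046] 0.1062 [ 17. 156. 199.] [ 0.5114 -0.0083  0.106 ]
scene 268 [256.6 195.9] [0.559  0.0535 0.1048] 0.1059 [ 17. 157. 201.] [0.5597 0.0542 0.106 ]
scene 303 [261.7 222.7] [0.6079 0.1165 0.1039] 0.1051 [ 17. 156. 203.] [0.6091 0.1176 0.106 ]
fence z 0.07906234825996628
table z 0.0012754963823607018
```

View pics/top_z.png

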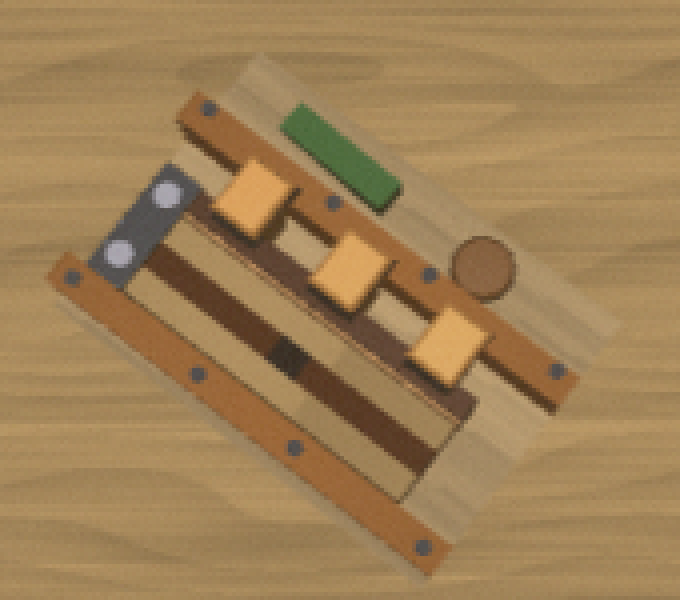

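View pics/scene_z.png

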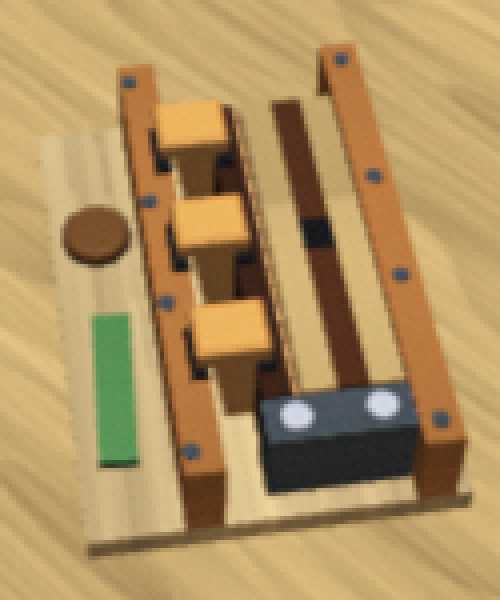

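Top-view heads are clear, and they give a press yaw of about 52.3°. I'll shut the gripper, turn +0.60 rad and fly to a point above the middle wedge at (0.556, 0.050).

Request:
drive_tool --plan '[21, 33, -2, 0, 0, 0.05, 21, 33, -2, 0, 0, 0.05, 21, 33, -2, 0, 0, 0.05, 21, 33, -2, 0, 0, 0.05, 21, 33, -2, 0, 0, 0.05, 21, 33, -2, 0, 0, 0.05, 21, 33, -2, 0, 0, 0.05, 21, 33, -2, 0, 0, 0.05, 21, 33, -2, 0, 0, 0.05, 21, 33, -2, 0, 0, 0.05, 21, 33, -2, 0, 0, 0.05, 21, 33, -2, 0, 0, 0.05]' --gripper 0 --newtons 10

```text
clock: 1.1
tool_pos: [0.4294, -0.1491, 0.2395]
eef_rot: [0.897, 0.442, -0.0, 0.0]
contact_force: [0.0, -0.4, -0.6]
gripper_width: 0.01
```

Request:
drive_tool --plan '[21, 33, -3, 0, 0, 0, 21, 33, -3, 0, 0, 0, 21, 33, -3, 0, 0, 0, 21, 33, -3, 0, 0, 0, 21, 33, -3, 0, 0, 0, 0, 0, 0, 0, 0, 0, 0, 0, 0, 0, 0, 0]'

```text
clock: 1.68
tool_pos: [0.5339, 0.0157, 0.2238]
eef_rot: [0.897, 0.443, -0.001, -0.0]
contact_force: [0.6, -0.4, 0.2]
gripper_width: 0.0005
```

```bash
python3 - <<'E'
from h import *
s=ctrl.read_state();print(s["clock"],s["tool_pos"],s["eef_rot"],s["contact_force"],s["gripper_width"])
c=ctrl.calibration("wrist");p,d=ctrl.grab_frame("wrist");cv2.imwrite("pics/w1.png",p)
X=cloud(c,d);hsv=cv2.cvtColor(p,cv2.COLOR_BGR2HSV)
m=((X[...,2]>.100)&(X[...,2]<.115)&(d>0)&(hsv[...,2]>100)&(hsv[...,1]>90)).astype(np.uint8)
N,l,st,ce=cv2.connectedComponentsWithStats(m)
for i in range(1,N):
    if st[i,4]>200:
        cn=cv2.findContours((l==i).astype(np.uint8),0,2)[0][0];r=cv2.minAreaRect(cn)
        q=X[l==i];print(st[i],ce[i].round(1),q.mean(0).round(4),np.median(q[:,2]).round(4),r,[cast(c,b,.106)[:2].round(4) for b in cv2.boxPoints(r)])
E
```

```text
1.6833 [0.53392331 0.01573398 0.22382764] [ 8.96759966e-01  4.42516406e-01 -7.61197535e-04 -4.62691665e-04] [ 0.56009168 -0.42003005  0.21584171] 0.0005362109477610585
[ 223   23   58   51 2862] [251.4  47.8] [0.605  0.1123 0.1041] 0.1043 ((251.5, 48.0), (50.0, 57.0), 90.0) [array([0.5982, 0.1384]), array([0.6322, 0.1124]), array([0.6117, 0.0843]), array([0.5762, 0.1114])]
[ 225  130   53   43 2204] [251.3 150.9] [0.5566 0.0497 0.1052] 0.1054 ((251.0, 151.0), (42.0, 52.0), 90.0) [array([0.55  , 0.0766]), array([0.5841, 0.0506]), array([0.5633, 0.0222]), array([0.5279, 0.0493])]
[228 219  48  13 451] [251.1 223.4] [ 0.5165 -0.002   0.1045] 0.1048 ((251.5, 225.0), (12.0, 47.0), 90.0) [array([0.503 , 0.0144]), array([ 0.5366, -0.0113]), array([ 0.5297, -0.0206]), array([0.4957, 0.0054])]
```

View pics/w1.png

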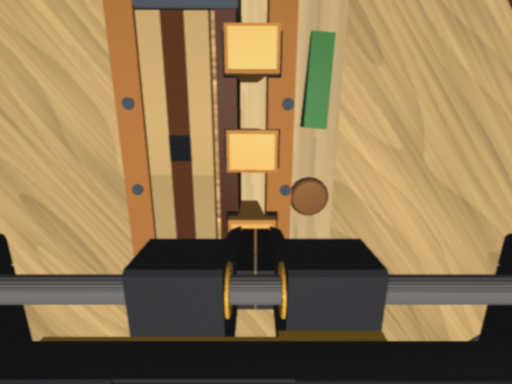

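The wrist view shows the jaws aligned with the press. The middle head is at (251,151) and the stop-end head at (251,48), next to the grey stop. The green wedge and horn insert are clear on the apron. I take the middle head as (0.5565, 0.0497), consistent with the top view within 2 mm.

Request:
drive_tool --plan '[11.5, 17, 0, 0, 0, 0, 11, 17, 0, 0, 0, 0, 0, 0, -25, 0, 0, 0, 0, 0, -25, 0, 0, 0, 0, 0, -25, 0, 0, 0, 0, 0, -9, 0, 0, 0, 0, 0, 0, 0, 0, 0, 0, 0, 0, 0, 0, 0, 0, 0, 0, 0, 0, 0]'

```text
clock: 2.48
tool_pos: [0.5574, 0.0471, 0.1424]
eef_rot: [0.898, 0.44, 0.001, 0.001]
contact_force: [-0.4, -0.1, -0.3]
gripper_width: 0.0004
```

Request:
drive_tool --plan '[0, 0, -2, 0, 0, 0, 0, 0, -2, 0, 0, 0, 0, 0, -2, 0, 0, 0, 0, 0, -1, 0, 0, 0, 0, 0, 0, 0, 0, 0, 0, 0, 0, 0, 0, 0]'

```text
clock: 2.98
tool_pos: [0.5564, 0.048, 0.1337]
eef_rot: [0.898, 0.441, -0.0, -0.0]
contact_force: [0.5, 0.7, 0.1]
gripper_width: 0.0003
```

Request:
drive_tool --plan '[0, 1.5, 0, 0, 0, 0, 0, 0, -1, 0, 0, 0, 0, 0, -1, 0, 0, 0, 0, 0, -1, 0, 0, 0, 0, 0, -1, 0, 0, 0, 0, 0, -1, 0, 0, 0, 0, 0, 0, 0, 0, 0]'

```text
clock: 3.57
tool_pos: [0.5565, 0.0495, 0.1289]
eef_rot: [0.898, 0.441, 0.0, -0.0]
contact_force: [-1.3, 1.5, 4.9]
gripper_width: 0.0003
```

Request:
drive_tool --plan '[0, 0, -1, 0, 0, 0, 0, 0, -1, 0, 0, 0, 0, 0, 0, 0, 0, 0]'

```text
clock: 3.82
tool_pos: [0.5565, 0.0495, 0.1269]
eef_rot: [0.898, 0.441, 0.0, -0.0]
contact_force: [-1.3, 1.7, 4.6]
gripper_width: 0.0004
```

Request:
drive_tool --plan '[0, 0, -1, 0, 0, 0, 0, 0, -1, 0, 0, 0, 0, 0, -1, 0, 0, 0, 0, 0, -1, 0, 0, 0, 0, 0, 0, 0, 0, 0]'

```text
clock: 4.23
tool_pos: [0.5566, 0.0495, 0.1229]
eef_rot: [0.898, 0.441, 0.0, -0.0]
contact_force: [-2.0, 0.5, 5.1]
gripper_width: 0.0006
```

Request:
drive_tool --plan '[0, 0, -0.5, 0, 0, 0, 0, 0, -0.5, 0, 0, 0, 0, 0, 0, 0, 0, 0]'

```text
clock: 4.48
tool_pos: [0.5566, 0.0495, 0.122]
eef_rot: [0.898, 0.441, 0.0, -0.0]
contact_force: [-2.3, 1.3, 5.6]
gripper_width: 0.0008
```

Request:
drive_tool --plan '[0, 0, -0.5, 0, 0, 0, 0, 0, 0, 0, 0, 0, 0, 0, 0, 0, 0, 0]'

```text
clock: 4.73
tool_pos: [0.5565, 0.0495, 0.1215]
eef_rot: [0.898, 0.441, 0.0, 0.0]
contact_force: [-0.8, 0.5, 5.6]
gripper_width: 0.0003
```

Request:
drive_tool --plan '[0, 0, -0.5, 0, 0, 0, 0, 0, 0, 0, 0, 0, 0, 0, 0, 0, 0, 0]'

```text
clock: 4.98
tool_pos: [0.5566, 0.0495, 0.121]
eef_rot: [0.898, 0.441, 0.0, 0.0]
contact_force: [-2.5, 1.0, 5.2]
gripper_width: 0.0005
```

Request:
drive_tool --plan '[0, 0, -0.5, 0, 0, 0, 0, 0, 0, 0, 0, 0, 0, 0, 0, 0, 0, 0]'

```text
clock: 5.23
tool_pos: [0.5565, 0.0495, 0.1205]
eef_rot: [0.898, 0.441, 0.0, -0.0]
contact_force: [-2.0, -0.0, 5.6]
gripper_width: 0.0007
```

Request:
drive_tool --plan '[0, 0, -0.5, 0, 0, 0, 0, 0, 0, 0, 0, 0, 0, 0, 0, 0, 0, 0]'

```text
clock: 5.48
tool_pos: [0.5566, 0.0495, 0.1202]
eef_rot: [0.898, 0.441, 0.0, -0.0]
contact_force: [-2.5, 2.0, 6.4]
gripper_width: 0.0005
```

Request:
drive_tool --plan '[0, 0, -0.3, 0, 0, 0, 0, 0, 0, 0, 0, 0, 0, 0, 0, 0, 0, 0]'

```text
clock: 5.73
tool_pos: [0.5566, 0.0495, 0.12]
eef_rot: [0.898, 0.441, 0.0, 0.0]
contact_force: [-3.2, 0.6, 7.6]
gripper_width: 0.0002
```

Request:
drive_tool --plan '[0, 0, -0.4, 0, 0, 0, 0, 0, 0, 0, 0, 0, 0, 0, 0, 0, 0, 0]'

```text
clock: 5.98
tool_pos: [0.5566, 0.0495, 0.1198]
eef_rot: [0.898, 0.441, 0.0, 0.0]
contact_force: [-4.0, 0.4, 9.7]
gripper_width: 0.0003
```

Request:
drive_tool --plan '[0, 0, -0.3, 0, 0, 0, 0, 0, 0, 0, 0, 0, 0, 0, 0, 0, 0, 0]'

```text
clock: 6.23
tool_pos: [0.5566, 0.0495, 0.1196]
eef_rot: [0.898, 0.441, 0.0, 0.0]
contact_force: [-3.8, 1.2, 9.6]
gripper_width: 0.0005
```

The force rose steadily to about 10 N around z = 0.120, so the middle wedge is seated. I lift straight up and go to the stop-end wedge, which lies +49, +63 mm away.

Request:
drive_tool --plan '[0, 0, 3, 0, 0, 0, 0, 0, 12, 0, 0, 0, 0, 0, 15, 0, 0, 0, 0, 0, 0, 0, 0, 0, 16.5, 21, 0, 0, 0, 0, 16, 21, 0, 0, 0, 0, 16, 21, 0, 0, 0, 0, 0, 0, 0, 0, 0, 0, 0, 0, 0, 0, 0, 0, 0, 0, 0, 0, 0, 0]'

```text
clock: 7.07
tool_pos: [0.6043, 0.1121, 0.148]
eef_rot: [0.898, 0.441, -0.001, -0.0]
contact_force: [-0.7, -0.1, -0.6]
gripper_width: 0.0002
```

```bash
python3 - <<'E'
from h import *
s=ctrl.read_state();print(s["clock"],s["tool_pos"],s["contact_force"])
c=ctrl.calibration("wrist");p,d=ctrl.grab_frame("wrist");cv2.imwrite("pics/w2.png",p)
X=cloud(c,d);hsv=cv2.cvtColor(p,cv2.COLOR_BGR2HSV)
for n in("wrist","scene"):
    if n=="scene": c=ctrl.calibration(n);p,d=ctrl.grab_frame(n);cv2.imwrite("pics/s2.png",p[120:300,180:360].repeat(3,0).repeat(3,1));X=cloud(c,d);hsv=cv2.cvtColor(p,cv2.COLOR_BGR2HSV)
    m=((X[...,2]>.088)&(X[...,2]<.115)&(d>0)&(hsv[...,2]>100)&(hsv[...,1]>90)).astype(np.uint8)
    N,l,st,ce=cv2.connectedComponentsWithStats(m)
    for i in range(1,N):
        if st[i,4]>80:
            q=X[l==i];print(n,st[i],q.mean(0).round(4),np.median(q[:,2]).round(4))
E
```

```text
7.0667 [0.60427206 0.11212132 0.14799948] [-0.74015272 -0.09426541 -0.55020734]
wrist [ 220  199   71   40 2204] [0.6111 0.1198 0.1038] 0.1042
wrist [ 235  305   40   32 1038] [0.5578 0.0514 0.0956] 0.0956
scene [252 215  21  18 253] [0.61   0.1182 0.1035] 0.1048
```

View pics/s2.png

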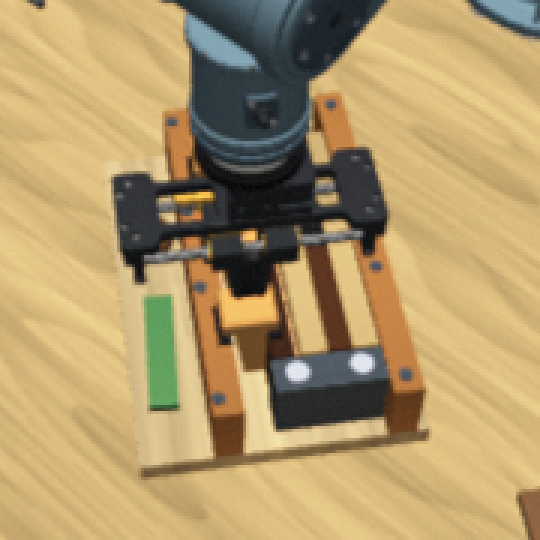

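The wrist view reads the middle head at z = 0.0956, which is seated. The scene view shows the closed tips over the head next to the steel stop. I press the stop-end wedge.

Request:
drive_tool --plan '[0, 0, -5, 0, 0, 0, 0, 0, -5, 0, 0, 0, 0, 0, -5, 0, 0, 0, 0, 0, -1, 0, 0, 0, 0, 0, -1, 0, 0, 0, 0, 0, -1, 0, 0, 0, 0, 0, 0, 0, 0, 0, 0, 0, 0, 0, 0, 0]'

```text
clock: 7.83
tool_pos: [0.6051, 0.1124, 0.1308]
eef_rot: [0.898, 0.441, 0.0, 0.0]
contact_force: [-0.7, -0.2, 0.2]
gripper_width: 0.0002
```

Request:
drive_tool --plan '[0, 0, -1, 0, 0, 0, 0, 0, -1, 0, 0, 0, 0, 0, -1, 0, 0, 0, 0, 0, -1, 0, 0, 0, 0, 0, -1, 0, 0, 0, 0, 0, -1, 0, 0, 0, 0, 0, 0, 0, 0, 0]'

```text
clock: 8.42
tool_pos: [0.6053, 0.1125, 0.1253]
eef_rot: [0.898, 0.441, 0.0, 0.0]
contact_force: [-0.8, 1.0, 5.5]
gripper_width: 0.0005
```

Request:
drive_tool --plan '[0, 0, -1, 0, 0, 0, 0, 0, -1, 0, 0, 0, 0, 0, -1, 0, 0, 0, 0, 0, -1, 0, 0, 0, 0, 0, -0.5, 0, 0, 0, 0, 0, 0, 0, 0, 0]'

```text
clock: 8.92
tool_pos: [0.6053, 0.1124, 0.1209]
eef_rot: [0.898, 0.441, 0.0, 0.0]
contact_force: [-1.2, -0.5, 5.7]
gripper_width: 0.0005
```

Request:
drive_tool --plan '[0, 0, -0.5, 0, 0, 0, 0, 0, 0, 0, 0, 0, 0, 0, 0, 0, 0, 0]'

```text
clock: 9.17
tool_pos: [0.6053, 0.1124, 0.1205]
eef_rot: [0.898, 0.441, 0.0, 0.0]
contact_force: [-2.3, 0.5, 5.6]
gripper_width: 0.0003
```

Request:
drive_tool --plan '[0, 0, -0.4, 0, 0, 0, 0, 0, 0, 0, 0, 0, 0, 0, 0, 0, 0, 0]'

```text
clock: 9.42
tool_pos: [0.6053, 0.1124, 0.1202]
eef_rot: [0.898, 0.441, 0.0, 0.0]
contact_force: [-2.3, 0.6, 7.0]
gripper_width: 0.0003
```

Request:
drive_tool --plan '[0, 0, -0.5, 0, 0, 0, 0, 0, 0, 0, 0, 0, 0, 0, 0, 0, 0, 0]'

```text
clock: 9.67
tool_pos: [0.6053, 0.1125, 0.12]
eef_rot: [0.898, 0.441, 0.0, 0.0]
contact_force: [-3.2, -0.3, 8.7]
gripper_width: 0.0005
```

Request:
drive_tool --plan '[0, 0, -0.4, 0, 0, 0, 0, 0, 0, 0, 0, 0, 0, 0, 0, 0, 0, 0]'

```text
clock: 9.92
tool_pos: [0.6053, 0.1125, 0.1198]
eef_rot: [0.898, 0.441, 0.0, 0.0]
contact_force: [-2.9, -0.4, 8.2]
gripper_width: 0.0005
```

Request:
drive_tool --plan '[0, 0, -0.3, 0, 0, 0, 0, 0, 0, 0, 0, 0, 0, 0, 0, 0, 0, 0]'

```text
clock: 10.17
tool_pos: [0.6053, 0.1125, 0.1196]
eef_rot: [0.898, 0.441, 0.0, 0.0]
contact_force: [-4.8, 0.2, 10.1]
gripper_width: 0.0006
```

Request:
drive_tool --plan '[0, 0, 3, 0, 0, 0, 0, 0, 12, 0, 0, 0, 0, 0, 15, 0, 0, 0, 0, 0, 0, 0, 0, 0, -20, -25, 0, 0, 0, 0, -20, -25, 0, 0, 0, 0, -20, -25, 0, 0, 0, 0, -20, -25, 0, 0, 0, 0, -18, -26, 0, 0, 0, 0, 0, 0, 0, 0, 0, 0, 0, 0, 0, 0, 0, 0, 0, 0, 0, 0, 0, 0]'

```text
clock: 11.17
tool_pos: [0.5074, -0.0136, 0.1483]
eef_rot: [0.898, 0.44, 0.0, 0.0]
contact_force: [0.4, 0.0, 0.8]
gripper_width: 0.0005
```

```bash
python3 - <<'E'
from h import *
s=ctrl.read_state();print(s["clock"],s["tool_pos"],s["contact_force"])
c=ctrl.calibration("wrist");p,d=ctrl.grab_frame("wrist");cv2.imwrite("pics/w3.png",p)
X=cloud(c,d);hsv=cv2.cvtColor(p,cv2.COLOR_BGR2HSV)
m=((X[...,2]>.088)&(X[...,2]<.115)&(d>0)&(hsv[...,2]>100)&(hsv[...,1]>90)).astype(np.uint8)
N,l,st,ce=cv2.connectedComponentsWithStats(m)
for i in range(1,N):
        if st[i,4]>80:
            q=X[l==i];print(st[i],q.mean(0).round(4),np.median(q[:,2]).round(4))
E
```

```text
11.1667 [ 0.50742616 -0.01356905  0.14829045] [0.44090227 0.00934231 0.7503978 ]
[ 216   65   77   64 4734] [0.5565 0.0496 0.0952] 0.0953
[ 219  202   71   37 2009] [ 0.5135 -0.006   0.1051] 0.1054
```

View pics/w3.png

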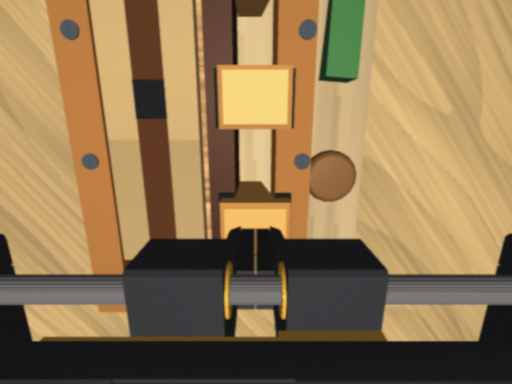

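The wrist view has the middle head at (255,97), seated at z = 0.0953 and unmoved in position. The open-end head, at (255,218), is under the tips at z of about 0.105. I press it.

Request:
drive_tool --plan '[0, 0, -5, 0, 0, 0, 0, 0, -5, 0, 0, 0, 0, 0, -5, 0, 0, 0, 0, 0, -1, 0, 0, 0, 0, 0, -1, 0, 0, 0, 0, 0, -1, 0, 0, 0, 0, 0, 0, 0, 0, 0, 0, 0, 0, 0, 0, 0]'

```text
clock: 11.88
tool_pos: [0.507, -0.0135, 0.1302]
eef_rot: [0.898, 0.441, 0.0, -0.0]
contact_force: [0.5, 1.3, 3.0]
gripper_width: 0.0003
```

Request:
drive_tool --plan '[0, 0, -1, 0, 0, 0, 0, 0, -1, 0, 0, 0, 0, 0, -1, 0, 0, 0, 0, 0, -1, 0, 0, 0, 0, 0, -1, 0, 0, 0, 0, 0, -1, 0, 0, 0, 0, 0, 0, 0, 0, 0]'

```text
clock: 12.47
tool_pos: [0.5071, -0.0136, 0.1242]
eef_rot: [0.898, 0.441, 0.0, -0.0]
contact_force: [-1.5, 2.9, 4.3]
gripper_width: 0.0004
```

Request:
drive_tool --plan '[0, 0, -1, 0, 0, 0, 0, 0, -1, 0, 0, 0, 0, 0, -1, 0, 0, 0, 0, 0, -1, 0, 0, 0, 0, 0, 0, 0, 0, 0]'

```text
clock: 12.88
tool_pos: [0.5071, -0.0135, 0.1203]
eef_rot: [0.898, 0.441, 0.0, 0.0]
contact_force: [-1.2, 2.4, 6.4]
gripper_width: 0.0003
```

Request:
drive_tool --plan '[0, 0, -0.5, 0, 0, 0, 0, 0, 0, 0, 0, 0, 0, 0, 0, 0, 0, 0]'

```text
clock: 13.13
tool_pos: [0.5071, -0.0136, 0.1201]
eef_rot: [0.898, 0.441, 0.0, 0.0]
contact_force: [-1.5, 3.0, 6.6]
gripper_width: 0.0008
```

Request:
drive_tool --plan '[0, 0, -0.4, 0, 0, 0, 0, 0, 0, 0, 0, 0, 0, 0, 0, 0, 0, 0]'

```text
clock: 13.38
tool_pos: [0.5071, -0.0136, 0.1198]
eef_rot: [0.898, 0.441, 0.0, 0.0]
contact_force: [-2.9, 3.6, 8.4]
gripper_width: 0.0004
```

Request:
drive_tool --plan '[0, 0, -0.3, 0, 0, 0, 0, 0, 0, 0, 0, 0, 0, 0, 0, 0, 0, 0]'

```text
clock: 13.63
tool_pos: [0.5071, -0.0136, 0.1196]
eef_rot: [0.898, 0.441, 0.0, 0.0]
contact_force: [-2.7, 2.5, 9.3]
gripper_width: 0.0007
```

This wedge shows the same height and force pattern as the other two. I lift clear, retreat toward the base so all three heads are in view, and check.

Request:
drive_tool --plan '[0, 0, 3, 0, 0, 0, 0, 0, 12, 0, 0, 0, 0, 0, 30, 0, 0, 0, 0, 0, 35, 0, 0, 0, 0, 0, 35, 0, 0, 0, -15, -35, 10, 0, 0, 0, -15, -35, 0, 0, 0, 0, -15, -35, 0, 0, 0, 0, -15, -35, 0, 0, 0, 0, 0, 0, 0, 0, 0, 0, 0, 0, 0, 0, 0, 0]'

```text
clock: 14.55
tool_pos: [0.4463, -0.1555, 0.2438]
eef_rot: [0.899, 0.439, -0.0, 0.0]
contact_force: [0.1, 0.1, -0.4]
gripper_width: 0.0004
```

```bash
python3 - <<'E'
from h import *
s=ctrl.read_state();print(s["clock"],s["tool_pos"],s["contact_force"])
for n in("wrist","scene","top"):
    c=ctrl.calibration(n);p,d=ctrl.grab_frame(n);cv2.imwrite(f"pics/{n}9.png",p);X=cloud(c,d);hsv=cv2.cvtColor(p,cv2.COLOR_BGR2HSV)
    m=((X[...,2]>.088)&(X[...,2]<.115)&(d>0)&(hsv[...,2]>100)&(hsv[...,1]>90)).astype(np.uint8)
    N,l,st,ce=cv2.connectedComponentsWithStats(m)
    for i in range(1,N):
        if st[i,4]>80:
            q=X[l==i];print(n,st[i],q.mean(0).round(4),np.median(q[:,2]).round(4))
    if n!="wrist":
        o=cv2.imread(f"{n}_c.png");df=cv2.absdiff(o,p).max(2);cv2.imwrite(f"pics/{n}diff.png",(df>25).astype(np.uint8)*255)
E
```

```text
14.55 [ 0.44629367 -0.15554791  0.2437888 ] [ 0.10703262  0.13845243 -0.36314708]
wrist [ 182    0   53   44 2260] [ 0.5061 -0.0162  0.0951] 0.0953
scene [243 167  19  14 205] [ 0.5093 -0.0105  0.096 ] 0.0964
scene [247 191  20  14 232] [0.5579 0.0524 0.0961] 0.0963
scene [252 217  21  16 265] [0.6068 0.1154 0.096 ] 0.0964
top [ 25  74  25  31 205] [0.7985 0.5747 0.1135] 0.1138
top [ 26 101  20  29 178] [0.726  0.5706 0.1136] 0.114
top [ 21 129  22  30 165] [0.6459 0.5763 0.1136] 0.1139
top [203 150  21  20 232] [0.604  0.1116 0.0955] 0.0955
top [228 168  21  21 234] [0.5553 0.0483 0.0959] 0.0959
top [252 186  21  21 238] [ 0.5064 -0.0146  0.096 ] 0.096
```

View pics/top9.png

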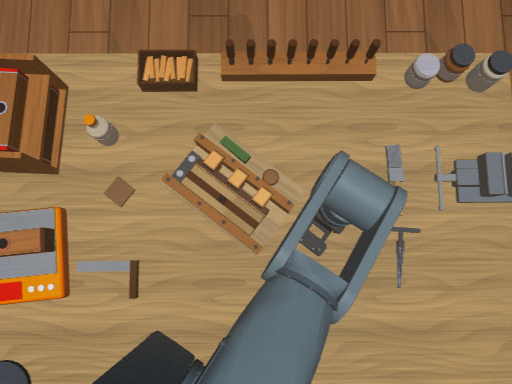

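View pics/scene9.png

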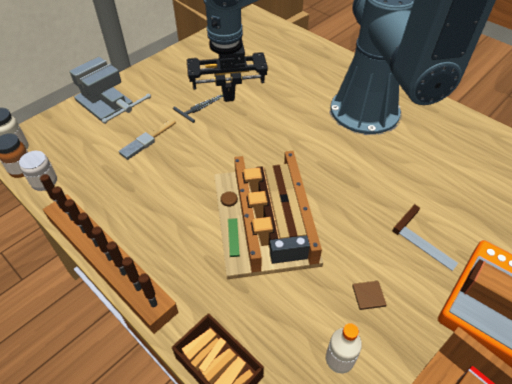

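View pics/topdiff.png

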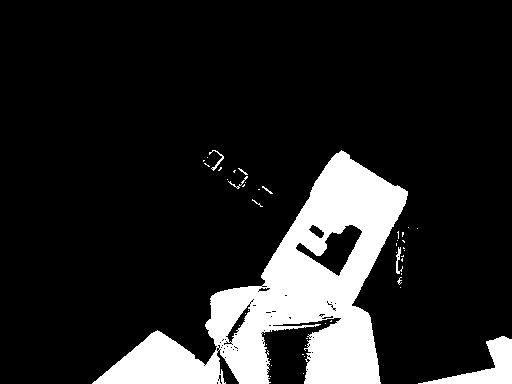

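All three heads now read z of about 0.096 in both fixed views. The top-view difference image lights up only at the three wedge heads, the arm, and around the reamer at (400,255). I never went near the reamer, so I'm checking that.

```bash
python3 - <<'E'
import cv2,numpy as np
r=[]
for n,(x,y,w,h) in(("top",(370,215,64,84)),("scene",(160,85,80,84))):
    a=cv2.imread(f"{n}_c.png");b=cv2.imread(f"pics/{n}9.png")
    r.append(np.hstack([cv2.resize(i[y:y+h,x:x+w],(320,280),interpolation=0) for i in(a,b)]))
cv2.imwrite("pics/ream.png",np.vstack(r))
E
```

```text
(no output)
```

View pics/ream.png

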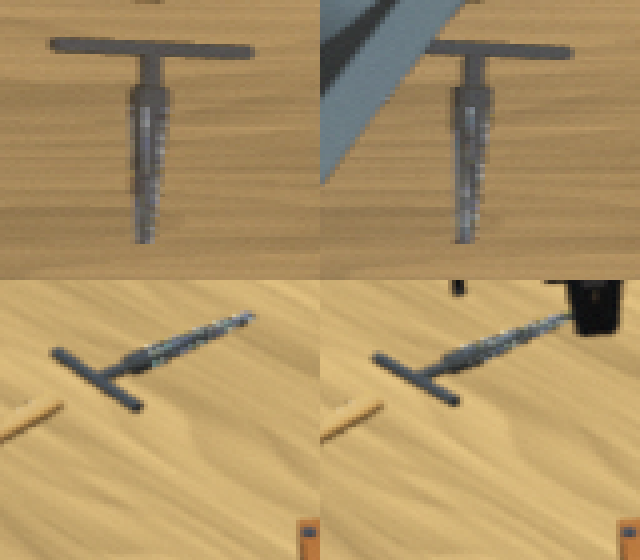

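View pics/scenediff.png

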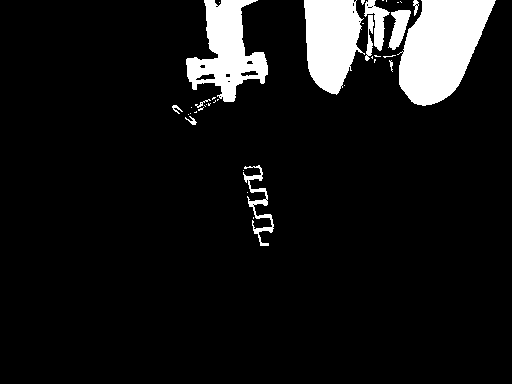

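The side-by-side crop shows the reamer shifted or rolled by about a pixel, roughly 2 mm. The arm never came near it, so it is settling on its own. The blank, the horn insert and the green wedge show no change, so I hand in.

```bash
python3 -c "
from workcell import ctrl
print(ctrl.sign_off());print(ctrl.read_state()['clock'])"
```

```text
the job is handed in; nothing more can be done
None
the job is handed in; nothing more can be done
```

All three wedges are pressed down onto their pads, in the order you asked: middle, end-stop end, then open end. I used the closed fingertips and pressed straight down with about 9 to 10 N at the end of each press. The last clock reading before hand-in was 14.55 s; the final check pictures came just after it.

- **Seating:** each press gave 5–6 N while sliding, then rose as the head met the pads at the same tool height (TCP about 0.120 m). The final head tops read 95.5, 95.9 and 96.0 mm in the top view and 96.4 mm for all three in the scene view, against 96 mm nominal.
- **Surroundings:** the before/after pictures show no change in the blank, the green wedge, the horn insert or the press. The fingers were clear of everything at hand-in.
- **One disagreement:** the reamer appears about one pixel (roughly 2 mm) shifted or rolled between the first and last pictures. No move touched it: on the way past, the fingertips stayed about 0.2 m above the table. I take it to have settled by itself, but I did not confirm that.

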